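# Fetch the flux pot from behind the bottle and the carton

### The arm

A 6-joint arm with a two-finger parallel gripper is mounted at the origin on the work surface; the furniture and walls round the work are solid. World frame = base frame: x ahead of the robot, y to its left, z up, the work surface at z = 0. Lengths are in m, angles in rad, forces in N, time in s.
With the tool pointing down it reaches from about 0.35 to 0.875 m from the base axis. Payload 15.5 kg.
Tool frame: the origin (TCP) lies midway between the tips of the shut fingers; the grasp point (between the pads) lies 19 mm behind it (manip.hold_point_z is the distance from the TCP to the grasp point, in m); z points along the fingers, y is the line along which they close (so a half turn about z gives the same grasp; the last joint's range is limited). The gripper opens to 85 mm and grips with 20 to 120 N. Pads are 22 mm wide; open, the fingers measure 114 mm over their backs; the gripper's body (76 mm by 85 mm) begins 54 mm behind the grasp point. The pads swing forward as they close: fully open they stand 13 mm farther back than shut.
Start: joints at [-1.349, 0.494, 1.345, -0, 1.302, -0.096], TCP at [0.195, -0.594, 0.231] pointing down, gripper open.
Joint ranges: [-2.91, 2.91], [-0.82, 2.16], [0.22, 2.67], [-1.22, 4.37], [0.12, 2.79], [-3.08, 3.08]. Speed limits (rad/s): [1.89, 1.89, 2.57, 3.01, 3.01, 3.01].

### API

Orientations are given as [roll, pitch, yaw] about the fixed x, y, z axes, in that order (R = Rz(yaw) Ry(pitch) Rx(roll)).
In Python, from plant import telemetry, optics, manip gives the robot as it stands.
- The arm moves only by the tool arm_command, never from a script. Its argument "commands" is text: rows parted by semicolons, each of 7 numbers parted by spaces: the closure in counts, from 0 (fully open) to 255 (shut), then the shift along the tool's x, y, z in m, then the turn, a rotation vector about the tool's x, y, z in degrees. In form: claw dx dy dz ax ay az; .... A call has 1 to 12 rows; each row shifts and turns the commanded pose from where the row before left it, along the tool's axes as they then stand; what a row does not reach is not made up. A row lasts 1/10 s, in which the tool goes at most 50 mm and 8.59 degrees, less where a joint would pass 70% of its speed; a pose out of reach is approached as far as the arm can. A call with a gripper value outside its range is refused whole. The fingers move at their own pace and stop on an object; "newtons" is the grip in N (left out, the last holds). Time passes only in rows, so rows that do not move let the fingers close. It gives the time, the measured TCP pose, the force, the opening and the grip force at its end, in the units of the state.
- telemetry.sense(): the state, without advancing time (a new reading comes with each control period).
- optics.capture(name): name is "side" or "top" or "wrist"; returns a dict with "frame" (480x640x3 uint8, red, green, blue), "depth" (480x640 float32, m along the optical axis (not along the pixel's ray), 0 where there is no reading), "mtx" (3x3 intrinsics, pixels), "R" (3x3) and "t" (3): a world point X has camera coordinates R X + t; the wrist camera has in their place "hand_eye" (4x4, takes a point from camera to tool coordinates, whose origin is the TCP and whose axes are the flange's). Camera axes: x right, y down, z forward; pixel columns grow to the right and rows downward; lengths in m; the calibration is good to about 2 mm. The wrist camera is an equidistant fisheye: a pixel r from the principal point sees the ray r / f radians off the axis. A picture is of the moment at which its call begins: read the wrist's pose just before it.
- manip.hand_in(): hands the job in; it is judged then, once.
The state is a dict: "time_s": time; "joints": joint angles; "dq": joint speeds; "effort": joint torques, N m; "position": TCP position; "ee_rot": TCP orientation; "contact_force": force on the tool from outside, world axes, zero at the start; "torque": the same for the moment, N m; "grip_width": finger opening in m; "grip_force": force on a finger pad.
Only numpy, scipy, OpenCV 4.12 (cv2) and the standard library are available. Lean on these libraries where they do the work, as an engineer would, in place of code of your own. Each camera call takes 0.05 s, during which the arm holds its last target. There are 200 camera calls.

### The job

Fetch the small amber flux pot that stands at the back of the grey caddy: first clear the white pump bottle and the red carton out of the way onto the blue side mat, then stand the pot in the round aluminium pot stand, and only then put the bottle and the carton back in the caddy, each on the very spot where it stood at the start. Keep all three upright throughout, and do not disturb the solder spool, the tape measure or the screwdriver lying nearby.

Things in the scene. Friction and masses are not known exactly. Their poses are not given: they have to be found in the camera images.
- alcohol_bottle: white pump bottle with a blue collar, loose, about 0.19 kg: round body 60 mm in diameter up to 100 mm, then a 31 mm neck and a 43 mm pump head, 118 mm high in all. Origin at the centre of its underside, z up. It stands upright in the caddy, on one of the two front pads; grip the body
- red_carton: red tall carton, loose, about 0.12 kg, square: 44 x 44 mm and 92 mm high. Origin at the centre of its underside, z up, x and y square to its sides. It stands upright in the caddy, on the other front pad
- flux_pot: small round pot with an amber body and a white lid that is fixed, loose, about 0.045 kg: 37 mm in diameter, 28 mm high. Origin at the centre of its underside, z up. It stands at the back of the caddy, behind and between the bottle and the carton
- caddy: fixed grey shallow caddy, 150 mm (its x) by 200 mm (its y), a 5 mm floor with a rim 14 mm high and 5 mm thick round it, no other walls. Origin at the centre of its underside, on the bench; x points to its back (away from the robot), y to its left. Black rubber pads, flush with the floor, mark the places: two of 68 x 72 mm in front, centred at x = -32, y = +43 and -43 mm, and a round one behind at x = +28, y = 0; the things start within some 5 mm of the pad centres
- side_mat: fixed blue mat with a thin white border line, 130 mm (its x) by 200 mm (its y), 3 mm thick, flat on the bench, to one side of the caddy (left or right). Origin at the centre of its underside
- pot_stand: fixed round aluminium pot stand with a cork floor, on the other side of the caddy: a shallow cup 68 mm in outer diameter, 54 mm inside, floor at 3 mm, rim at 8 mm above the bench. Origin at the centre of its underside
- solder_spool: bystander, loose: solder spool with black flanges standing on end, 56 mm in diameter, 40 mm high. Origin at the centre of its underside
- tape_measure: bystander, loose: blue and yellow pocket tape measure standing on edge, 38 (x) x 72 (y) x 57 mm high. Origin at the centre of its underside
- screwdriver: bystander, loose: screwdriver with a black and green handle lying flat, 160 mm long (its y, handle to +y), 25 mm thick. Origin at the centre of its underside

How it is judged:
By the outcome, as a careful person would: the job done as asked, in the order asked, and still so for the second after the job is handed in, with the robot touching nothing.
It also fails if it takes over 104 s, if anything falls off the work surface, if the arm or the gripper's body presses on something with over 40 N, if the wrist force passes 120 N, or if a joint passes its speed limit or range.

## Working session

There is one attempt and no reset: what is moved stays moved. The work goes in short steps, Python scripts to look and compute and a tool call to move; the robot and the scene stay as the last step left them, time stands still between calls to the robot, and variables do not carry over. Pictures are saved under pics/ and viewed, at most 14 in all, crops included, and the job is handed in when it is done.

Besides the shell and the picture viewer there is one more tool, called after "Call:" as name(argument=value, ...), one argument or row to a line, values as JSON. arm_command: Moves the arm, as the interface text tells. Its arguments: {"type":"object","properties":{"commands":{"type":"string"},"newtons":{"type":"number"}},"required":["commands"]}

```bash
mkdir -p pics; ls; python3 - <<'E'
from plant import telemetry, optics, manip
import cv2,numpy as np
print(telemetry.sense(), manip.hold_point_z)
for n in ("top","side"):
    c=optics.capture(n); np.savez(f"{n}0.npz",**c)
    cv2.imwrite(f"pics/{n}0.png",c["frame"][:,:,::-1]); print(n,c["mtx"],c["R"],c["t"])
E
```

```text
pics
{'time_s': 0.0, 'joints': array([-1.34850093e+00,  4.94183945e-01,  1.34614612e+00,  9.60612661e-06,
        1.30248963e+00, -9.54908054e-02]), 'dq': array([ 1.29068242e-03, -3.58443320e-04,  4.49138725e-05,  2.48106646e-04,
       -6.51399206e-04,  1.27736097e-03]), 'effort': array([ 1.25265698e-03, -8.82146072e+01, -3.83857155e+01, -3.07849882e-05,
        1.00579782e-02,  2.33907434e-05]), 'position': array([ 0.195221  , -0.59334513,  0.2306947 ]), 'ee_rot': array([-3.14037208e+00, -1.26210365e-04,  3.17783572e-01]), 'contact_force': array([ 0.52701259, -0.15230623,  0.30212172]), 'torque': array([ 0.00989383, -0.00407357,  0.01327323]), 'grip_force': 0.0, 'grip_width': 0.08558259928063612} 0.0187
top [[449.90939935   0.         327.47323216]
 [  0.         449.90939935 238.65479422]
 [  0.           0.           1.        ]] [[ 2.31253393e-03 -9.99941384e-01 -1.05773611e-02]
 [-9.90319261e-01 -8.21994620e-04 -1.38805930e-01]
 [ 1.38789100e-01  1.07959578e-02 -9.90263113e-01]] [0.02242118 0.54946575 0.96570212]
side [[497.92690886   0.         320.0404887 ]
 [  0.         497.92690886 230.56104481]
 [  0.           0.           1.        ]] [[ 0.97317668  0.2299179   0.00805659]
 [ 0.10891004 -0.42957272 -0.89644067]
 [-0.20264687  0.8732726  -0.44309052]] [-0.52982319 -0.02261753  1.29171716]
```

View pics/top0.png

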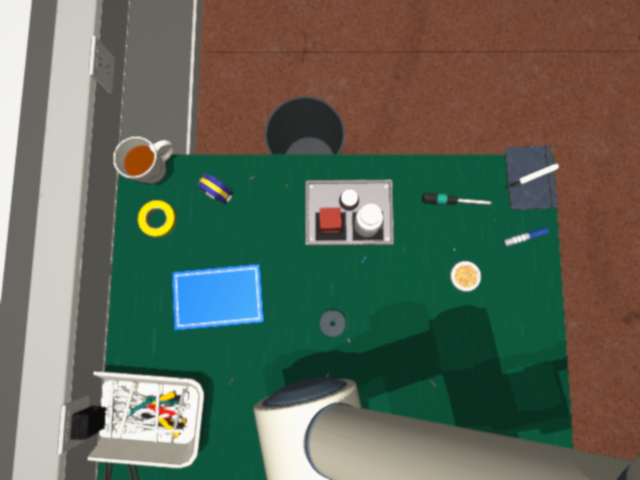

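View pics/side0.png

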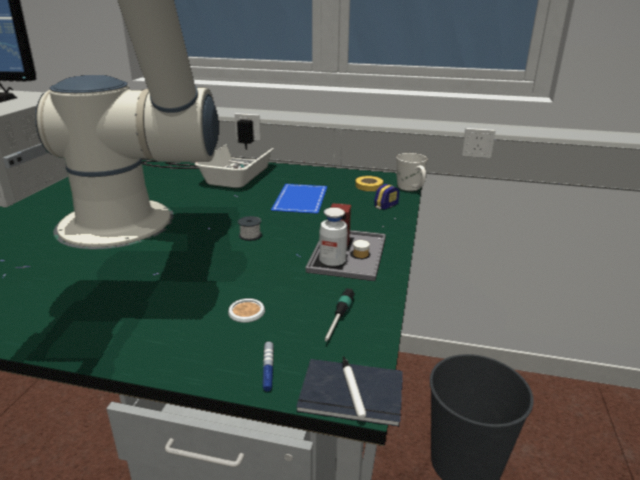

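The top view shows the caddy (305–393, 180–244) with carton (330,219), bottle (369,218) and pot (349,199). The mat is to its left (218,297), the stand to its right (466,276), and the spool in front at (332,323). The side view agrees.

```bash
cat > h.py <<'E'
import numpy as np, cv2
from scipy.spatial.transform import Rotation as Ro
from plant import telemetry, optics, manip
def ray(c,uv,z):
    """fixed-camera pixel(s) -> world xy on plane z"""
    uv=np.atleast_2d(uv).astype(float)
    d=np.c_[uv,np.ones(len(uv))]@np.linalg.inv(c["mtx"]).T@c["R"]
    o=-c["R"].T@c["t"]; s=(z-o[2])/d[:,2]
    return (o+d*s[:,None])[:,:2]
def wrist():
    s=telemetry.sense(); c=dict(optics.capture("wrist"))
    T=np.eye(4); T[:3,:3]=Ro.from_euler("xyz",s["ee_rot"]).as_matrix(); T[:3,3]=s["position"]
    c["T"]=T@c["hand_eye"]; c["s"]=s; return c
def wray(c,uv,z):
    """wrist fisheye pixel(s) -> world xy on plane z"""
    uv=np.atleast_2d(uv).astype(float); K=c["mtx"]
    p=(uv-K[:2,2])/[K[0,0],K[1,1]]; r=np.linalg.norm(p,axis=1)+1e-9
    d=np.c_[p*(np.sin(r)/r)[:,None],np.cos(r)]@c["T"][:3,:3].T
    o=c["T"][:3,3]; return (o+d*((z-o[2])/d[:,2])[:,None])[:,:2]
def wpix(c,X):
    q=(np.r_[X,1]@np.linalg.inv(c["T"]).T)[:3]; r=np.hypot(q[0],q[1]); th=np.arctan2(r,q[2])
    return c["mtx"][:2,2]+q[:2]/r*th*c["mtx"][0,0]
def blobs(mask,amin=40):
    cs,_=cv2.findContours(mask.astype(np.uint8),cv2.RETR_EXTERNAL,cv2.CHAIN_APPROX_NONE)
    return sorted([k for k in cs if cv2.contourArea(k)>amin],key=cv2.contourArea,reverse=True)
def hsv(c): return cv2.cvtColor(c["frame"],cv2.COLOR_RGB2HSV).astype(int)
E
python3 - <<'E'
from h import *
c=dict(np.load("top0.npz")); H=hsv(c); h,s,v=H[...,0],H[...,1],H[...,2]
mat=blobs((h>98)&(h<118)&(s>120)&(v>120))[0][:,0]
P=ray(c,mat,.003); r=cv2.minAreaRect(P.astype(np.float32)*1000); print("mat",r)
m=(s<60)&(v>90); m[:170]=0;m[260:]=0;m[:,:290]=0;m[:,410:]=0
k=blobs(m)[0][:,0]; r=cv2.minAreaRect(ray(c,k,.014).astype(np.float32)*1000); print("caddy",r, cv2.boxPoints(r).round())
red=((h<8)|(h>172))&(s>120)&(v>130); red[:190]=0; red[250:]=0; red[:,:300]=0; red[:,400:]=0
k=blobs(red)[0][:,0]; print("carton top",cv2.minAreaRect(ray(c,k,.097).astype(np.float32)*1000))
st=(v>120); st[:255]=0; st[300:]=0; st[:,:445]=0; st[:,490:]=0
k=blobs(st)[0][:,0]; print("stand",cv2.minEnclosingCircle(ray(c,k,.008).astype(np.float32)*1000))
for n,uv,z in(("bottle",(370,212),.12),("pot",(349,198),.033),("spool",(332,322),.04),("tape",(215,187),.057),("sdr",(440,199),.02)): print(n,ray(c,uv,z).round(3))
cv2.imwrite("pics/c0.png",cv2.resize(c["frame"][170:260,290:410,::-1],None,fx=6,fy=6,interpolation=cv2.INTER_CUBIC))
E
```

```text
mat ((421.560791015625, 274.87762451171875), (133.75196838378906, 203.5556640625), 5.450293064117432)
caddy ((616.172119140625, -25.54570770263672), (152.5573272705078, 202.38092041015625), 0.45767197012901306) [[ 539.   75.]
 [ 541. -127.]
 [ 693. -126.]
 [ 692.   76.]]
carton top ((585.3973999023438, 17.373985290527344), (42.97900390625, 42.35746765136719), 0.2646384537220001)
stand ((469.1233215332031, -289.1610107421875), 35.57926940917969)
bottle [[ 0.594 -0.065]]
pot [[ 0.643 -0.025]]
spool [[0.366 0.013]]
tape [[0.663 0.274]]
sdr [[ 0.644 -0.235]]
```

View pics/c0.png

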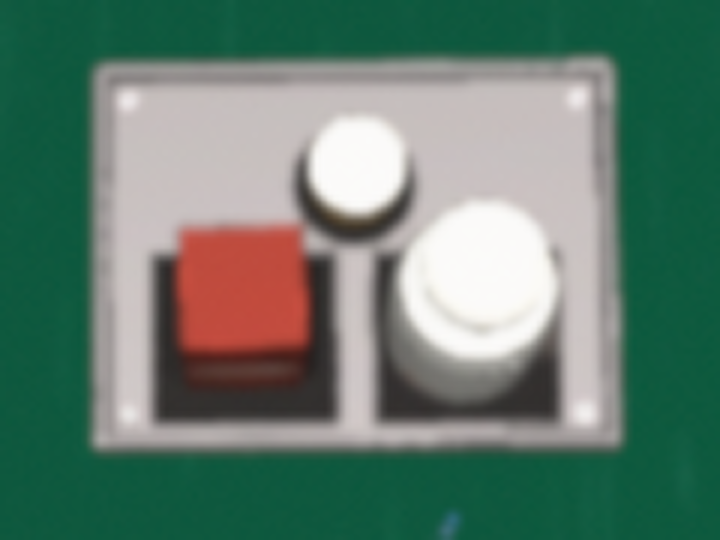

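Everything is located to within a few mm, so I'm moving to a look-out above the caddy and turning the fingers to close along world x.

Call:
arm_command(
  commands="0 0 0 -0.005 0 0 -8.5;0 0 0 -0.005 0 0 -8.5;0 0 0 -0.005 0 0 -8.5;0 0 0 -0.005 0 0 -8.5;0 0 0 -0.005 0 0 -8.5;0 0 0 -0.005 0 0 -8.5;0 0 0 -0.005 0 0 -8.5;0 0 0 -0.005 0 0 -8.5;0 0 0 -0.005 0 0 -3.8",
  newtons=25,
)

```text
time_s: 1.0
position: [0.1952, -0.5935, 0.2761]
ee_rot: [-3.141, -0.001, 1.577]
contact_force: [0.4, -0.2, 0.2]
grip_width: 0.0855
grip_force: 0.0
```

Call:
arm_command(
  commands="0 0.04 0.026 0 0 0 0;0 0.04 0.026 0 0 0 0;0 0.04 0.026 0 0 0 0;0 0.04 0.026 0 0 0 0;0 0.04 0.026 0 0 0 0;0 0.04 0.026 0 0 0 0;0 0.04 0.026 0 0 0 0;0 0.04 0.026 0 0 0 0;0 0.04 0.026 0 0 0 0;0 0.04 0.026 0 0 0 0;0 0.04 0.026 0 0 0 0;0 0.04 0.026 0 0 0 0",
)

```text
time_s: 2.2
position: [0.5079, -0.1117, 0.2762]
ee_rot: [-3.141, -0.0, 1.571]
contact_force: [-0.2, -0.1, 0.3]
grip_width: 0.0851
grip_force: 0.0
```

Call:
arm_command(
  commands="0 0.042 0.026 0 0 0 0;0 0.042 0.026 0 0 0 0;0 0 0 0 0 0 0;0 0 0 0 0 0 0",
)

```text
time_s: 2.6
position: [0.5592, -0.0287, 0.2758]
ee_rot: [-3.141, 0.0, 1.573]
contact_force: [-0.7, -1.0, 0.8]
grip_width: 0.0853
grip_force: 0.0
```

```bash
python3 - <<'E'
from h import *
import pickle
c=wrist(); pickle.dump(c,open("w1.pkl","wb")); cv2.imwrite("pics/w1.png",c["frame"][:,:,::-1]); print(c["s"]["position"],c["s"]["ee_rot"],c["mtx"],c["hand_eye"].round(3),c["T"].round(3))
for X in((.585,.017,.097),(.59,-.067,.123),(.643,-.025,.033)):print(wpix(c,X).round(1))
E
```

```text
[ 0.55921349 -0.02872447  0.275782  ] [-3.14063269e+00  6.48095967e-05  1.57324131e+00] [[371.64829954   0.         320.66346541]
 [  0.         371.64829954 240.55300931]
 [  0.           0.           1.        ]] [[-0.    -0.965 -0.264  0.067]
 [ 1.     0.    -0.     0.001]
 [ 0.    -0.264  0.965 -0.144]
 [ 0.     0.     0.     1.   ]] [[ 1.     0.003 -0.     0.56 ]
 [ 0.002 -0.965 -0.264  0.038]
 [-0.001  0.264 -0.965  0.419]
 [ 0.     0.     0.     1.   ]]
[350.1 165.6]
[356.3 267.7]
[398.8 202. ]
```

View pics/w1.png

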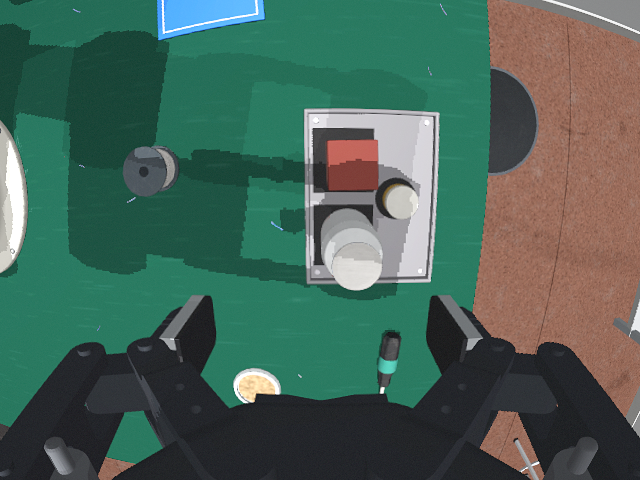

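The wrist view shows carton (352,165), bottle head (356,267) and pot lid (401,201), all close to where I predicted them. Next I refine using depth-selected top faces.

```bash
cat >> h.py <<'E'
def dworld(c):
    """world points of every pixel from depth"""
    v,u=np.mgrid[:480,:640]; K=c["mtx"]; x=(u-K[0,2])/K[0,0]; y=(v-K[1,2])/K[1,1]; D=c["depth"]
    if "T" in c:
        r=np.hypot(x,y)+1e-9; k=np.tan(np.minimum(r,1.5))/r; P=np.dstack([x*k*D,y*k*D,D]); return P@c["T"][:3,:3].T+c["T"][:3,3]
    return (np.dstack([x*D,y*D,D])-c["t"])@c["R"]
def top_at(c,xy,z,rad,tol=.006):
    """outline of the top face at height z near xy, on that plane (mm)"""
    P=dworld(c); m=(abs(P[...,2]-z)<tol)&(np.hypot(P[...,0]-xy[0],P[...,1]-xy[1])<rad)&(c["depth"]>0)
    b=blobs(m,10)
    if not b: return None
    f=wray if "T" in c else ray
    Q=f(c,b[0][:,0],z).astype(np.float32)*1000
    return [np.round(a,1).tolist() if not np.isscalar(a) else round(a,1) for r in (cv2.minEnclosingCircle(Q),cv2.minAreaRect(Q)) for a in r]
E
python3 - <<'E'
from h import *
import pickle
for c in (pickle.load(open("w1.pkl","rb")),dict(np.load("top0.npz")),dict(np.load("side0.npz"))):
    print("--")
    for n,xy,z,r in(("bottle",(.59,-.067),.123,.035),("carton",(.585,.017),.097,.04),("pot",(.643,-.025),.033,.03)): print(n,top_at(c,xy,z,r))
E
```

```text
--
bottle [[590.3, -65.7], 22.0, [590.4, -66.0], [42.0, 43.2], 0.7]
carton [[587.8, 17.8], 30.0, [587.5, 18.0], [44.2, 44.3], 2.1]
pot [[646.3, -25.0], 19.0, [645.9, -24.9], [36.1, 36.5], 51.1]
--
bottle [[589.8, -66.3], 21.3, [589.9, -67.0], [41.1, 39.8], 90.0]
carton [[586.5, 17.4], 29.5, [586.5, 17.4], [45.1, 42.4], 0.0]
pot [[645.2, -25.6], 18.6, [644.7, -25.4], [36.4, 34.9], 90.0]
--
bottle [[591.8, -69.3], 25.1, [591.6, -69.7], [40.9, 46.5], 14.3]
carton [[588.4, 12.4], 34.8, [588.1, 12.4], [45.0, 55.8], 2.6]
pot [[645.0, -30.5], 23.7, [647.2, -30.2], [33.9, 44.6], 9.8]
```

Call:
arm_command(
  commands="0 -0.037 0.031 0 0 0 0;0 0 0 0 0 0 0;0 0 0 0.04 0 0 0;0 0 0 0.04 0 0 0;0 0 0 0.04 0 0 0;0 0 0 0.04 0 0 0;0 0 0 0.03 0 0 0;0 0 0 0.02 0 0 0;0 0 0 0.008 0 0 0;0 0 0 0 0 0 0;0 0 0 0 0 0 0",
  newtons=30,
)

```text
time_s: 3.75
position: [0.5906, -0.0673, 0.0593]
ee_rot: [3.14, 0.0, 1.57]
contact_force: [-0.3, -1.2, 0.4]
grip_width: 0.0852
grip_force: 0.0
```

```bash
python3 - <<'E'
from h import *
c=wrist(); cv2.imwrite("pics/w2.png",c["frame"][:,:,::-1])
E
```

```text
(no output)
```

View pics/w2.png

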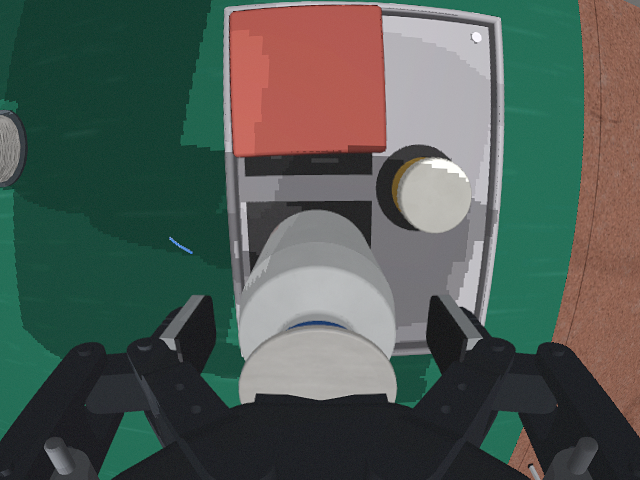

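The bottle (238–396) sits centred between the fingers (212–428), so I close and lift a little.

Call:
arm_command(
  commands="255 0 0 0 0 0 0;255 0 0 0 0 0 0;255 0 0 0 0 0 0;255 0 0 0 0 0 0;255 0 0 0 0 0 0;255 0 0 0 0 0 0",
  newtons=30,
)

```text
time_s: 4.4
position: [0.5906, -0.0667, 0.0593]
ee_rot: [3.14, 0.0, 1.571]
contact_force: [-2.3, 0.6, 9.2]
grip_width: 0.0581
grip_force: 30.0
```

Call:
arm_command(
  commands="255 0 0 -0.01 0 0 0;255 0 0 -0.02 0 0 0;255 0 0 -0.03 0 0 0;255 0 0 -0.03 0 0 0;255 0 0 0 0 0 0",
)

```text
time_s: 4.9
position: [0.5922, -0.067, 0.1527]
ee_rot: [3.135, 0.001, 1.571]
contact_force: [0.8, 0.3, -2.0]
grip_width: 0.0579
grip_force: 33.3
```

Call:
arm_command(
  commands="255 0 0 -0.025 0 0 0;255 0 0 -0.025 0 0 0;255 0.010 -0.0044 0 0 0 0;255 0.018 -0.008 0 0 0 0;255 0.02 -0.0089 0 0 0 0;255 0.02 -0.0089 0 0 0 0;255 0.02 -0.0089 0 0 0 0;255 0.02 -0.0089 0 0 0 0;255 0.02 -0.0089 0 0 0 0;255 0.02 -0.0089 0 0 0 0;255 0.02 -0.0089 0 0 0 0;255 0.02 -0.0089 0 0 0 0",
)

```text
time_s: 6.1
position: [0.5043, 0.123, 0.197]
ee_rot: [-3.139, 0.0, 1.571]
contact_force: [-0.5, -0.2, -2.3]
grip_width: 0.058
grip_force: 33.6
```

Call:
arm_command(
  commands="255 0.02 -0.0089 0 0 0 0;255 0.02 -0.0089 0 0 0 0;255 0.02 -0.0089 0 0 0 0;255 0.02 -0.0089 0 0 0 0;255 0.02 -0.0089 0 0 0 0;255 0.02 -0.0089 0 0 0 0;255 0.02 -0.0089 0 0 0 0;255 0.02 -0.0089 0 0 0 0;255 0.02 -0.0089 0 0 0 0;255 0.016 -0.007 0 0 0 0;255 0.008 -0.0035 0 0 0 0;255 0 0 0 0 0 0",
)

```text
time_s: 7.3
position: [0.4145, 0.326, 0.1975]
ee_rot: [-3.14, 0.001, 1.573]
contact_force: [0.4, -0.7, -2.1]
grip_width: 0.0578
grip_force: 33.6
```

```bash
python3 - <<'E'
from h import *
s=telemetry.sense();print(s["position"],s["ee_rot"],s["joints"],s["grip_width"])
for n in("side","wrist"):
    c=optics.capture(n); cv2.imwrite(f"pics/m1{n}.png",c["frame"][:,:,::-1])
a=cv2.imread("pics/m1side.png")[60:300,130:450];b=cv2.imread("pics/m1wrist.png")
cv2.imwrite("pics/m1.png",np.hstack([cv2.resize(a,(400,300)),cv2.resize(b,(400,300))]))
E
```

```text
[0.41445152 0.32596349 0.19748314] [-3.14017431e+00  7.04660296e-04  1.57274451e+00] [5.53084388e-01 3.96473761e-01 1.62758038e+00 1.58274142e-04
 1.11911584e+00 5.51067510e-01] 0.05777349441793489
```

View pics/m1.png

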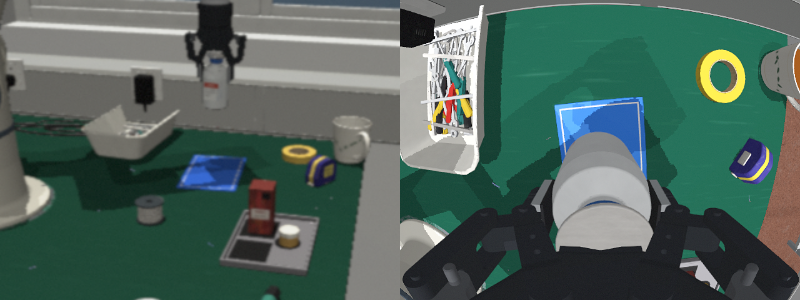

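The bottle hangs upright over the mat, with the white border around it, so I lower it.

Call:
arm_command(
  commands="255 0 0 0.015 0 0 0;255 0 0 0.03 0 0 0;255 0 0 0.03 0 0 0;255 0 0 0.03 0 0 0;255 0 0 0.02 0 0 0;255 0 0 0.008 0 0 0;255 0 0 0.004 0 0 0;255 0 0 0.001 0 0 0;255 0 0 0 0 0 0;255 0 0 0 0 0 0",
)

```text
time_s: 8.4
position: [0.4164, 0.3255, 0.0611]
ee_rot: [3.14, -0.001, 1.571]
contact_force: [0.5, -0.6, -2.3]
grip_width: 0.0575
grip_force: 33.6
```

Call:
arm_command(
  commands="255 0 0 0.001 0 0 0;255 0 0 0 0 0 0",
)

```text
time_s: 8.6
position: [0.4161, 0.3254, 0.0595]
ee_rot: [3.141, -0.0, 1.571]
contact_force: [0.1, 0.3, -1.3]
grip_width: 0.0576
grip_force: 33.6
```

Call:
arm_command(
  commands="255 0 0 0.001 0 0 0;255 0 0 0.0005 0 0 0;255 0 0 0 0 0 0",
)

```text
time_s: 8.9
position: [0.4159, 0.3253, 0.0577]
ee_rot: [-3.141, 0.0, 1.571]
contact_force: [0.3, 0.4, -1.7]
grip_width: 0.0582
grip_force: 33.6
```

Call:
arm_command(
  commands="255 0 0 0.001 0 0 0;255 0 0 0 0 0 0;255 0 0 0 0 0 0",
)

```text
time_s: 9.2
position: [0.416, 0.3255, 0.0573]
ee_rot: [3.141, -0.0, 1.571]
contact_force: [-4.1, -0.4, 10.8]
grip_width: 0.0577
grip_force: 34.7
```

Call:
arm_command(
  commands="0 0 0 0 0 0 0;0 0 0 0 0 0 0;0 0 0 0 0 0 0;0 0 0 0 0 0 0;0 0 0 -0.02 0 0 0;0 0 0 -0.04 0 0 0;0 0 0 -0.045 0 0 0;0 0 0 -0.045 0 0 0;0 0 0 0 0 0 0",
)

```text
time_s: 10.1
position: [0.4182, 0.3268, 0.2122]
ee_rot: [3.134, -0.005, 1.571]
contact_force: [0.3, -0.4, -0.7]
grip_width: 0.0856
grip_force: 0.0
```

Call:
arm_command(
  commands="0 -0.0385 0.0214 0 0 0 0;0 -0.0385 0.0214 0 0 0 0;0 -0.0385 0.0214 0 0 0 0;0 -0.0385 0.0214 0 0 0 0;0 -0.0385 0.0214 0 0 0 0;0 -0.0385 0.0214 0 0 0 0;0 -0.0385 0.0214 0 0 0 0;0 -0.0385 0.0214 0 0 0 -1;0 0 0 0 0 0 0;0 0 0 0 0 0 0",
)

```text
time_s: 11.1
position: [0.5871, 0.0165, 0.2062]
ee_rot: [-3.141, -0.0, 1.586]
contact_force: [-0.1, 0.9, -0.4]
grip_width: 0.0855
grip_force: 0.0
```

```bash
python3 - <<'E'
from h import *
c=wrist();print(c["s"]["position"],c["s"]["ee_rot"]);print(top_at(c,(.587,.0177),.097,.04))
c=optics.capture("top");print(top_at(c,(.416,.325),.121,.035),top_at(c,(.587,.0177),.097,.04))
cv2.imwrite("pics/t2.png",c["frame"][:,:,::-1])
E
```

```text
[0.58714629 0.01653721 0.20617713] [-3.14068101e+00 -1.95318815e-04  1.58644169e+00]
[[587.7, 18.0], 30.7, [587.2, 18.4], [43.8, 45.6], 2.0]
[[415.9, 325.9], 21.4, [415.8, 326.5], [40.8, 41.7], 46.3] [[571.4, 36.4], 7.8, [571.4, 35.3], [15.0, 6.3], 0.3]
```

View pics/t2.png

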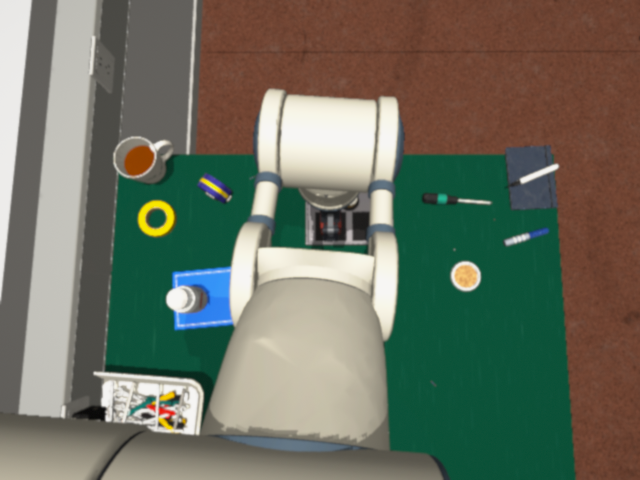

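The bottle stands upright on the mat (183,299 in the top view) and the carton lies straight under the gripper, so I descend and grip.

Call:
arm_command(
  commands="0 0.001 0 0.02 0 0 -0.8;0 0 0 0.04 0 0 0;0 0 0 0.04 0 0 0;0 0 0 0.04 0 0 0;0 0 0 0.018 0 0 0;0 0 0 0 0 0 0;0 0 0 0 0 0 0;255 0 0 0 0 0 0;255 0 0 0 0 0 0;255 0 0 0 0 0 0;255 0 0 0 0 0 0;255 0 0 0 0 0 0",
  newtons=25,
)

```text
time_s: 12.4
position: [0.5876, 0.0184, 0.0498]
ee_rot: [3.14, 0.0, 1.602]
contact_force: [-0.8, 0.9, 9.7]
grip_width: 0.0443
grip_force: 31.7
```

Call:
arm_command(
  commands="255 0 0 0 0 0 0;255 0 0 0 0 0 0",
)

```text
time_s: 12.6
position: [0.5877, 0.0184, 0.0498]
ee_rot: [3.14, 0.0, 1.602]
contact_force: [-2.2, 0.9, 9.6]
grip_width: 0.0434
grip_force: 31.7
```

Call:
arm_command(
  commands="255 0 0 -0.01 0 0 0;255 0 0 -0.025 0 0 0;255 0 0 -0.03 0 0 0;255 0 0 -0.025 0 0 0;255 0 0 -0.01 0 0 0;255 0.008 -0.006 0 0 0 0;255 0.015 -0.0111 0 0 0 0;255 0.015 -0.0111 0 0 0 0;255 0.015 -0.0111 0 0 0 0;255 0.015 -0.0111 0 0 0 0;255 0.015 -0.0111 0 0 0 0;255 0.015 -0.0111 0 0 0 0",
)

```text
time_s: 13.8
position: [0.5103, 0.1154, 0.1487]
ee_rot: [-3.141, -0.0, 1.603]
contact_force: [-0.4, -0.0, -1.8]
grip_width: 0.0436
grip_force: 30.7
```

Call:
arm_command(
  commands="255 0.015 -0.0111 0 0 0 0;255 0.015 -0.0111 0 0 0 0;255 0.015 -0.0111 0 0 0 0;255 0.015 -0.0111 0 0 0 0;255 0.015 -0.0111 0 0 0 0;255 0.015 -0.0111 0 0 0 0;255 0.012 -0.0089 0 0 0 0;255 0.009 -0.0067 0 0 0 0;255 0 0 0 0 0 0;255 0 0 0 0 0 0",
)

```text
time_s: 14.8
position: [0.426, 0.2224, 0.1489]
ee_rot: [3.141, 0.0, 1.603]
contact_force: [0.6, -0.7, -1.7]
grip_width: 0.0434
grip_force: 30.7
```

Call:
arm_command(
  commands="255 0 0 0.015 0 0 0;255 0 0 0.03 0 0 0;255 0 0 0.03 0 0 0;255 0 0 0.015 0 0 0;255 0 0 0.008 0 0 0;255 0 0 0 0 0 0;255 0 0 0 0 0 0",
)

```text
time_s: 15.5
position: [0.4264, 0.2223, 0.0513]
ee_rot: [3.141, -0.0, 1.602]
contact_force: [-0.1, 0.5, -1.5]
grip_width: 0.0438
grip_force: 30.6
```

Call:
arm_command(
  commands="255 0 0 0.002 0 0 0;255 0 0 0.001 0 0 0;255 0 0 0.0005 0 0 0;255 0 0 0 0 0 0;255 0 0 0 0 0 0",
)

```text
time_s: 16.0
position: [0.4261, 0.2225, 0.0478]
ee_rot: [3.141, -0.0, 1.602]
contact_force: [-0.1, -0.5, 5.8]
grip_width: 0.0439
grip_force: 31.4
```

Call:
arm_command(
  commands="0 0 0 0 0 0 0;0 0 0 0 0 0 0;0 0 0 0 0 0 0;0 0 0 0 0 0 0;0 0 0 -0.02 0 0 0;0 0 0 -0.045 0 0 0;0 0 0 -0.045 0 0 0;0 0 0 -0.04 0 0 0;0 0 0 0 0 0 0",
)

```text
time_s: 16.9
position: [0.4281, 0.2232, 0.202]
ee_rot: [3.134, -0.003, 1.602]
contact_force: [0.8, 0.4, -0.4]
grip_width: 0.0853
grip_force: 0.0
```

Call:
arm_command(
  commands="0 0 0 0 0 0 8.5;0 0 0 0 0 0 8.5;0 0 0 0 0 0 8.5;0 0 0 0 0 0 8.5;0 0 0 0 0 0 8.5;0 0 0 0 0 0 8.5;0 0 0 0 0 0 8.5;0 0 0 0 0 0 8.5;0 0 0 0 0 0 8.5;0 0 0 0 0 0 8.5;0 0 0 0 0 0 6.8;0 0 0 0 0 0 0",
)

```text
time_s: 18.1
position: [0.4256, 0.2223, 0.1968]
ee_rot: [3.141, 0.001, -0.002]
contact_force: [-0.2, 0.3, -1.0]
grip_width: 0.0852
grip_force: 0.0
```

Call:
arm_command(
  commands="0 0.0274 0.031 0 0 0 0;0 0.0274 0.031 0 0 0 0;0 0.0274 0.031 0 0 0 0;0 0.0274 0.031 0 0 0 0;0 0.0274 0.031 0 0 0 0;0 0.0274 0.031 0 0 0 0;0 0.0274 0.031 0 0 0 0;0 0.0274 0.031 0 0 0 0;0 0 0 0 0 0 0;0 0 0 0 0 0 0",
)

```text
time_s: 19.1
position: [0.645, -0.0262, 0.1964]
ee_rot: [-3.141, 0.001, 0.002]
contact_force: [-0.0, 0.0, -0.9]
grip_width: 0.0859
grip_force: 0.0
```

```bash
python3 - <<'E'
from h import *
c=wrist();print(c["s"]["position"],c["s"]["ee_rot"]);print(top_at(c,(.645,-.025),.033,.03))
cv2.imwrite("pics/w3.png",c["frame"][:,:,::-1])
c=optics.capture("top");print(top_at(c,(.416,.325),.121,.035),top_at(c,(.426,.222),.095,.04))
c=optics.capture("side");cv2.imwrite("pics/s3.png",c["frame"][:,:,::-1])
cv2.imwrite("pics/m3.png",np.hstack([cv2.resize(cv2.imread(f"pics/{n}3.png"),(400,300)) for n in "ws"]))
E
```

```text
[ 0.64502558 -0.02622457  0.19642714] [-3.14131302e+00  1.12885744e-03  2.02075905e-03]
[[646.8, -25.3], 18.7, [646.8, -25.3], [36.3, 36.4], 0.1]
[[415.9, 325.9], 21.4, [415.8, 326.5], [40.8, 41.7], 46.3] [[426.5, 221.4], 30.3, [426.4, 221.6], [43.9, 43.8], 1.6]
```

View pics/m3.png

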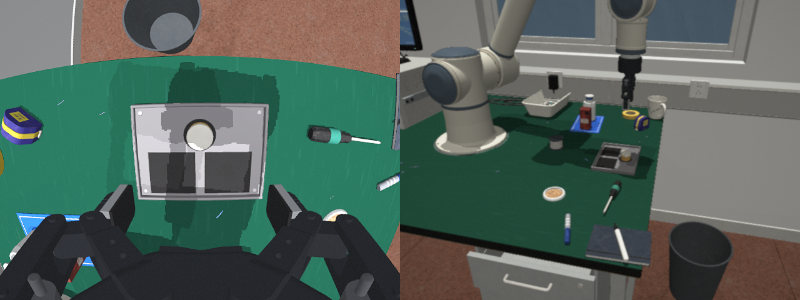

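Carton and bottle both stand on the mat, and the pot is alone in the caddy beneath the gripper. I descend onto the pot.

Call:
arm_command(
  commands="0 0.001 -0.001 0.03 0 0 0;0 0 0 0.04 0 0 0;0 0 0 0.04 0 0 0;0 0 0 0.04 0 0 0;0 0 0 0.025 0 0 0;0 0 0 0.01 0 0 0;0 0 0 0 0 0 0;0 0 0 0 0 0 0",
  newtons=25,
)

```text
time_s: 20.05
position: [0.6468, -0.0243, 0.0137]
ee_rot: [3.141, -0.002, 0.001]
contact_force: [0.7, 0.3, -0.1]
grip_width: 0.0855
grip_force: 0.0
```

Call:
arm_command(
  commands="255 0 0 0 0 0 0;255 0 0 0 0 0 0;255 0 0 0 0 0 0;255 0 0 0 0 0 0;255 0 0 0 0 0 0;255 0 0 0 0 0 0;255 0 0 0 0 0 0",
)

```text
time_s: 20.75
position: [0.6464, -0.0246, 0.013]
ee_rot: [3.142, -0.001, 0.0]
contact_force: [-2.2, 0.6, 7.8]
grip_width: 0.0357
grip_force: 24.1
```

```bash
python3 - <<'E'
from h import *
c=wrist();print(c["s"]["position"],c["s"]["ee_rot"]);cv2.imwrite("pics/w4.png",c["frame"][:,:,::-1])
E
```

```text
[ 0.64642653 -0.02464366  0.01302802] [ 3.14151577e+00 -8.79809898e-04  1.13666770e-04]
```

View pics/w4.png

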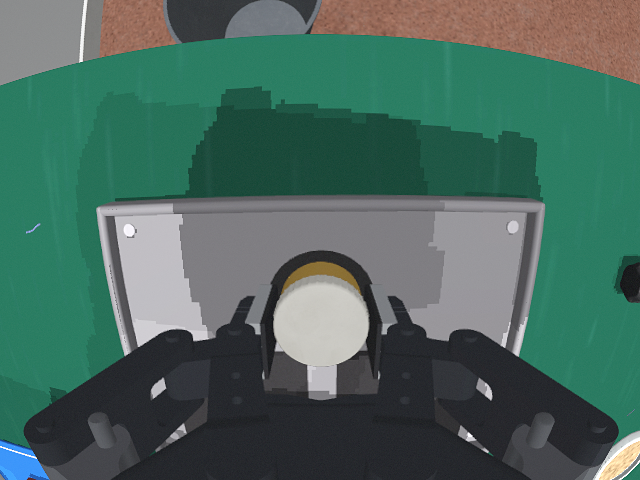

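The pot is held between the pads at (321,320). I lift it and carry it over the stand.

Call:
arm_command(
  commands="255 0 0 -0.01 0 0 0;255 0 0 -0.03 0 0 0;255 0 0 -0.035 0 0 0;255 0 0 -0.03 0 0 0;255 0 0 -0.015 0 0 0;255 -0.006 0.008 0 0 0 0;255 -0.0111 0.0165 0 0 0 0;255 -0.0111 0.0165 0 0 0 0;255 -0.0111 0.0165 0 0 0 0;255 -0.0111 0.0165 0 0 0 0;255 -0.0111 0.0165 0 0 0 0;255 -0.0111 0.0165 0 0 0 0",
)

```text
time_s: 22.0
position: [0.5712, -0.1334, 0.1312]
ee_rot: [-3.141, 0.002, -0.001]
contact_force: [0.3, -0.0, 0.4]
grip_width: 0.0361
grip_force: 25.2
```

Call:
arm_command(
  commands="255 -0.0111 0.0165 0 0 0 0;255 -0.0111 0.0165 0 0 0 0;255 -0.0111 0.0165 0 0 0 0;255 -0.0111 0.0165 0 0 0 0;255 -0.0111 0.0165 0 0 0 0;255 -0.0111 0.0165 0 0 0 0;255 -0.0111 0.0165 0 0 0 0;255 -0.0111 0.0165 0 0 0 0;255 -0.01 0.0165 0 0 0 0;255 -0.006 0.008 0 0 0 0;255 0 0 0 0 0 0",
)

```text
time_s: 23.1
position: [0.467, -0.2891, 0.1317]
ee_rot: [-3.141, 0.001, -0.002]
contact_force: [-0.0, 0.3, -0.9]
grip_width: 0.0356
grip_force: 25.2
```

```bash
python3 - <<'E'
from h import *
c=wrist();print(c["s"]["position"],c["s"]["ee_rot"]);print(c["s"]["grip_width"])
print(wpix(c,(.469,-.289,.008)))
cv2.imwrite("pics/w5.png",c["frame"][:,:,::-1]); np.savez("w5.npz",T=c["T"],mtx=c["mtx"],frame=c["frame"],depth=c["depth"])
E
```

```text
[ 0.46702585 -0.28909119  0.13170472] [-3.14081397e+00  1.22185693e-03 -2.10796125e-03]
0.03560450918125581
[320.54349085 230.24104504]
```

View pics/w5.png

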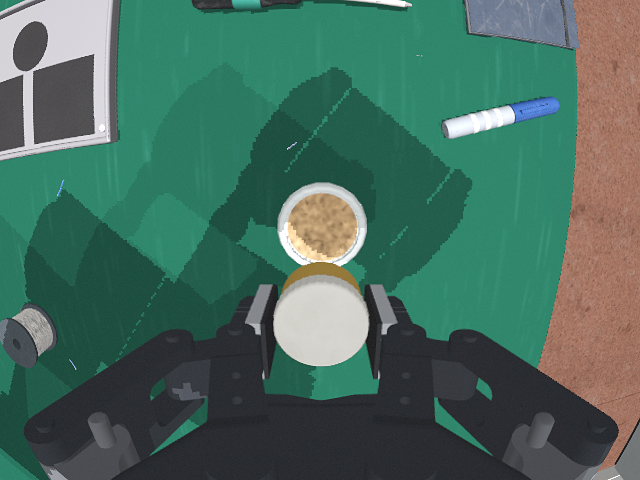

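The stand is at about (322,226): outer edges at columns 277 and 367, top at row 182, bottom partly hidden.

```bash
python3 - <<'E'
from h import *
c=dict(np.load("w5.npz")); print(wray(c,[(277,228),(367,228),(322,182),(322,226)],.008).round(4))
H=hsv(c); m=((H[...,1]<50)&(H[...,2]>130)|((H[...,0]<28)&(H[...,2]>90))); m[:170]=0;m[258:]=0;m[:,:265]=0;m[:,380:]=0
k=blobs(m)[0][:,0]; k=k[k[:,1]<250]; Q=wray(c,k,.008)*1000
A=np.c_[2*Q,np.ones(len(Q))]; s=np.linalg.lstsq(A,(Q**2).sum(1),rcond=None)[0]; print(s[:2],np.sqrt(s[2]+s[:2]@s[:2]))
E
```

```text
[[ 0.4708 -0.2567]
 [ 0.4707 -0.3235]
 [ 0.5048 -0.2901]
 [ 0.4722 -0.2901]]
[ 471.47686214 -289.96160868] 32.89208552478033
```

Call:
arm_command(
  commands="255 0.003 0.0005 0 0 0 0;255 0 0 0.02 0 0 0;255 0 0 0.03 0 0 0;255 0 0 0.03 0 0 0;255 0 0 0.02 0 0 0;255 0 0 0.01 0 0 0;255 0 0 0.005 0 0 0;255 0 0 0 0 0 0;255 0 0 0 0 0 0",
)

```text
time_s: 24.05
position: [0.4723, -0.2888, 0.0181]
ee_rot: [3.141, -0.001, 0.0]
contact_force: [0.3, 0.2, -0.4]
grip_width: 0.0358
grip_force: 25.2
```

Call:
arm_command(
  commands="255 0 0 0.002 0 0 0;255 0 0 0.0015 0 0 0;255 0 0 0 0 0 0;255 0 0 0 0 0 0",
)

```text
time_s: 24.45
position: [0.4718, -0.2887, 0.0139]
ee_rot: [3.142, -0.0, 0.0]
contact_force: [-1.6, 0.1, -0.9]
grip_width: 0.0357
grip_force: 25.2
```

Call:
arm_command(
  commands="255 0 0 0.001 0 0 0;255 0 0 0.001 0 0 0;255 0 0 0 0 0 0;255 0 0 0 0 0 0",
)

```text
time_s: 24.85
position: [0.4717, -0.2886, 0.0117]
ee_rot: [-3.141, 0.0, 0.0]
contact_force: [-0.5, 0.4, -0.2]
grip_width: 0.0357
grip_force: 25.2
```

Call:
arm_command(
  commands="255 0 0 0.001 0 0 0;255 0 0 0 0 0 0;255 0 0 0 0 0 0",
)

```text
time_s: 25.15
position: [0.4718, -0.2887, 0.0111]
ee_rot: [3.141, -0.0, 0.0]
contact_force: [-1.6, 0.9, 7.0]
grip_width: 0.0356
grip_force: 25.7
```

Contact came at the expected height, so I release, rise and check.

Call:
arm_command(
  commands="0 0 0 0 0 0 0;0 0 0 0 0 0 0;0 0 0 0 0 0 0;0 0 0 0 0 0 0;0 0 0 -0.01 0 0 0;0 0 0 -0.03 0 0 0;0 0 0 -0.04 0 0 0;0 0 0 -0.04 0 0 0;0 0 0 -0.04 0 0 0;0 0 0 -0.03 0 0 0;0 0 0 0 0 0 0",
)

```text
time_s: 26.25
position: [0.4733, -0.2898, 0.2056]
ee_rot: [3.137, -0.006, 0.0]
contact_force: [-0.1, -0.7, -0.6]
grip_width: 0.0852
grip_force: 0.0
```

```bash
python3 - <<'E'
from h import *
c=wrist();print(c["s"]["position"],c["s"]["ee_rot"]);print(top_at(c,(.471,-.289),.031,.03))
cv2.imwrite("pics/w6.png",c["frame"][:,:,::-1])
t=optics.capture("side");cv2.imwrite("pics/s6.png",t["frame"][:,:,::-1])
a=c["frame"][100:340,160:480,::-1];b=t["frame"][280:340,200:280,::-1]
cv2.imwrite("pics/m6.png",np.hstack([cv2.resize(x,(400,300)) for x in(a,b)]))
E
```

```text
[ 0.47328649 -0.28975226  0.20558034] [ 3.13714204e+00 -5.76173567e-03  2.56694730e-04]
[[472.4, -288.7], 18.7, [472.6, -288.7], [36.1, 36.8], 89.9]
```

View pics/m6.png

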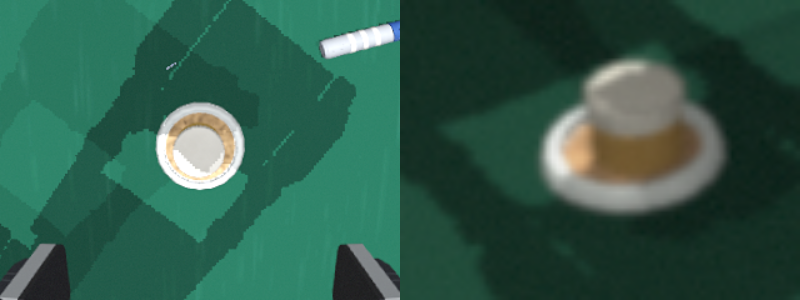

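The pot stands flat inside the stand. Next I return the carton.

Call:
arm_command(
  commands="0 0 0 0 0 0 -8.5;0 0 0 0 0 0 -8.5;0 0 0 0 0 0 -8.5;0 0 0 0 0 0 -8.5;0 0 0 0 0 0 -8.5;0 0 0 0 0 0 -8.5;0 0 0 0 0 0 -8.5;0 0 0 0 0 0 -8.5;0 0 0 0 0 0 -8.5;0 0 0 0 0 0 -8.5;0 0 0 0 0 0 -6.8;0 0 0 0 0 0 0",
)

```text
time_s: 27.55
position: [0.4711, -0.2881, 0.1996]
ee_rot: [-3.14, -0.002, 1.605]
contact_force: [0.2, 0.3, 0.4]
grip_width: 0.0854
grip_force: 0.0
```

Call:
arm_command(
  commands="0 0.0427 -0.0025 0 0 0 0;0 0.0427 -0.0025 0 0 0 0;0 0.0427 -0.0025 0 0 0 0;0 0.0427 -0.0025 0 0 0 0;0 0.0427 -0.0025 0 0 0 0;0 0.0427 -0.0025 0 0 0 0;0 0.0427 -0.0025 0 0 0 0;0 0.0427 -0.0025 0 0 0 0;0 0.0427 -0.0025 0 0 0 0;0 0.0427 -0.0025 0 0 0 0;0 0.0427 -0.0025 0 0 0 0;0 0.0427 -0.0025 0 0 0 0",
)

```text
time_s: 28.75
position: [0.4247, 0.2242, 0.2003]
ee_rot: [-3.141, 0.0, 1.598]
contact_force: [0.6, -0.7, -0.1]
grip_width: 0.0853
grip_force: 0.0
```

Call:
arm_command(
  commands="0 0 0 0 0 0 0;0 0 0 0 0 0 0;0 0 0 0 0 0 0",
)

```text
time_s: 29.05
position: [0.4253, 0.2218, 0.2004]
ee_rot: [-3.141, 0.001, 1.6]
contact_force: [1.0, -0.5, 0.4]
grip_width: 0.0855
grip_force: 0.0
```

```bash
python3 - <<'E'
from h import *
c=wrist();print(c["s"]["position"],c["s"]["ee_rot"]);print(top_at(c,(.426,.222),.095,.04))
E
```

```text
[0.42532787 0.22184072 0.20035126] [-3.14060521e+00  5.70924668e-04  1.60014128e+00]
[[426.5, 222.3], 30.6, [426.4, 222.7], [44.1, 45.4], 1.7]
```

Call:
arm_command(
  commands="0 0.0005 0.001 0.02 0 0 0;0 0 0 0.04 0 0 0;0 0 0 0.04 0 0 0;0 0 0 0.037 0 0 0;0 0 0 0.015 0 0 0;0 0 0 0 0 0 0;0 0 0 0 0 0 0;255 0 0 0 0 0 0;255 0 0 0 0 0 0;255 0 0 0 0 0 0;255 0 0 0 0 0 0;255 0 0 0 0 0 0",
)

```text
time_s: 30.3
position: [0.427, 0.2233, 0.0495]
ee_rot: [3.14, -0.0, 1.602]
contact_force: [-0.9, -0.7, 11.2]
grip_width: 0.0437
grip_force: 33.1
```

Call:
arm_command(
  commands="255 0 0 0 0 0 0;255 0 0 0 0 0 0;255 0 0 -0.01 0 0 0;255 0 0 -0.03 0 0 0;255 0 0 -0.03 0 0 0;255 0 0 -0.02 0 0 0;255 0 0 -0.01 0 0 0;255 0 0 0 0 0 0",
)

```text
time_s: 31.1
position: [0.4271, 0.2233, 0.15]
ee_rot: [3.139, -0.001, 1.602]
contact_force: [0.3, 0.3, -2.2]
grip_width: 0.0437
grip_force: 32.7
```

Call:
arm_command(
  commands="255 -0.008 0.006 0 0 0 0;255 -0.015 0.0111 0 0 0 0;255 -0.015 0.0111 0 0 0 0;255 -0.015 0.0111 0 0 0 0;255 -0.015 0.0111 0 0 0 0;255 -0.015 0.0111 0 0 0 0;255 -0.015 0.0111 0 0 0 0;255 -0.015 0.0111 0 0 0 0;255 -0.015 0.0111 0 0 0 0;255 -0.015 0.0111 0 0 0 0;255 -0.015 0.0111 0 0 0 0;255 -0.015 0.0111 0 0 0 0",
)

```text
time_s: 32.3
position: [0.5609, 0.053, 0.1485]
ee_rot: [-3.141, 0.0, 1.602]
contact_force: [0.3, 0.4, -1.2]
grip_width: 0.0439
grip_force: 32.7
```

Call:
arm_command(
  commands="255 -0.015 0.0111 0 0 0 0;255 -0.012 0.0089 0 0 0 0;255 -0.009 0.006 0 0 0 0;255 0 0 0 0 0 0;255 0 0 0 0 0 0;255 0 0 0 0 0 0",
)

```text
time_s: 32.9
position: [0.5867, 0.0196, 0.1487]
ee_rot: [-3.141, -0.0, 1.603]
contact_force: [-0.8, -0.5, -1.1]
grip_width: 0.0436
grip_force: 32.7
```

```bash
python3 - <<'E'
from h import *
P=[]
for i in range(3): s=telemetry.sense(); optics.capture("side"); P.append(s["position"])
print(np.mean(P,0).round(4),np.ptp(P,0))
c=wrist();zb=c["s"]["position"][2]-.0498+.097
print(c["s"]["ee_rot"],top_at(c,(.587,.018),zb,.04))
E
```

```text
[0.5867 0.0196 0.1488] [1.59799005e-04 3.05212852e-05 7.93619796e-05]
[-3.14145099e+00 -5.17287447e-05  1.60303149e+00] [[586.9, 22.8], 41.4, [586.8, 24.9], [82.8, 37.9], 1.9]
```

Call:
arm_command(
  commands="255 -0.0004 0.001 0.015 0 0 0;255 0 0 0.03 0 0 0;255 0 0 0.03 0 0 0;255 0 0 0.014 0 0 0;255 0 0 0.007 0 0 0;255 0 0 0 0 0 0;255 0 0 0 0 0 0",
)

```text
time_s: 33.8
position: [0.5889, 0.0187, 0.0536]
ee_rot: [3.14, 0.0, 1.602]
contact_force: [-0.1, 0.6, -1.7]
grip_width: 0.0442
grip_force: 30.2
```

Call:
arm_command(
  commands="255 0 0 0.001 0 0 0;255 0 0 0.001 0 0 0;255 0 0 0 0 0 0;255 0 0 0 0 0 0",
)

```text
time_s: 34.2
position: [0.5887, 0.0187, 0.0513]
ee_rot: [3.14, 0.0, 1.602]
contact_force: [-0.4, 0.3, 6.6]
grip_width: 0.0438
grip_force: 30.9
```

Call:
arm_command(
  commands="255 0 0 -0.004 0 0 0;255 0.0004 -0.001 0 0 0 0;255 0 0 0 0 0 0;255 0 0 0.003 0 0 0;255 0 0 0.001 0 0 0;255 0 0 0 0 0 0;255 0 0 0 0 0 0",
)

```text
time_s: 34.9
position: [0.587, 0.0191, 0.0512]
ee_rot: [-3.141, 0.0, 1.602]
contact_force: [-4.4, 0.1, 14.7]
grip_width: 0.0438
grip_force: 31.6
```

Call:
arm_command(
  commands="0 0 0 0 0 0 0;0 0 0 0 0 0 0;0 0 0 0 0 0 0;0 0 0 0 0 0 0;0 0 0 -0.02 0 0 0;0 0 0 -0.04 0 0 0;0 0 0 -0.045 0 0 0;0 0 0 -0.045 0 0 0;0 0 0 0 0 0 1.8",
)

```text
time_s: 35.8
position: [0.59, 0.0189, 0.2067]
ee_rot: [3.132, 0.001, 1.571]
contact_force: [0.1, 0.6, -0.5]
grip_width: 0.0851
grip_force: 0.0
```

Call:
arm_command(
  commands="0 0.0383 -0.0214 0 0 0 0;0 0.0383 -0.0214 0 0 0 0;0 0.0383 -0.0214 0 0 0 0;0 0.0383 -0.0214 0 0 0 0;0 0.0383 -0.0214 0 0 0 0;0 0.0383 -0.0214 0 0 0 0;0 0.0383 -0.0214 0 0 0 0;0 0.0383 -0.0214 0 0 0 0;0 0 0 0 0 0 0;0 0 0 0 0 0 0;0 0 0 0 0 0 0",
)

```text
time_s: 36.9
position: [0.4163, 0.3249, 0.2007]
ee_rot: [-3.142, 0.0, 1.571]
contact_force: [-0.2, 0.2, 0.3]
grip_width: 0.0856
grip_force: 0.0
```

```bash
python3 - <<'E'
from h import *
c=wrist();print(c["s"]["position"],c["s"]["ee_rot"]);print(top_at(c,(.416,.325),.121,.035))
c=optics.capture("top")
print(top_at(c,(.587,.018),.097,.04))
E
```

```text
[0.41625106 0.32488351 0.20072096] [-3.14157691e+00  2.42993601e-04  1.57056328e+00]
[[415.7, 326.6], 21.9, [415.8, 326.6], [42.8, 42.5], 0.0]
[[586.5, 17.4], 29.5, [586.5, 17.4], [45.1, 42.4], 0.0]
```

Measured from the top camera, the carton is exactly where it started. Next I fetch the bottle.

Call:
arm_command(
  commands="0 0.0008 0 0.02 0 0 0;0 0 0 0.04 0 0 0;0 0 0 0.04 0 0 0;0 0 0 0.03 0 0 0;0 0 0 0.013 0 0 0;0 0 0 0 0 0 0;0 0 0 0 0 0 0;255 0 0 0 0 0 0;255 0 0 0 0 0 0;255 0 0 0 0 0 0;255 0 0 0 0 0 0;255 0 0 0 0 0 0",
  newtons=30,
)

```text
time_s: 38.2
position: [0.4165, 0.3266, 0.059]
ee_rot: [3.14, -0.001, 1.571]
contact_force: [-1.4, 0.2, 9.2]
grip_width: 0.0581
grip_force: 30.0
```

Call:
arm_command(
  commands="255 0 0 0 0 0 0;255 0 0 -0.01 0 0 0;255 0 0 -0.03 0 0 0;255 0 0 -0.035 0 0 0;255 0 0 -0.035 0 0 0;255 0 0 -0.02 0 0 0;255 0 0 -0.01 0 0 0;255 0 0 0 0 0 0",
)

```text
time_s: 39.0
position: [0.4163, 0.3265, 0.1991]
ee_rot: [3.14, -0.001, 1.571]
contact_force: [-0.3, 0.9, -2.9]
grip_width: 0.058
grip_force: 33.5
```

Call:
arm_command(
  commands="255 -0.010 0.0044 0 0 0 0;255 -0.018 0.008 0 0 0 0;255 -0.02 0.0089 0 0 0 0;255 -0.02 0.0089 0 0 0 0;255 -0.02 0.0089 0 0 0 0;255 -0.02 0.0089 0 0 0 0;255 -0.02 0.0089 0 0 0 0;255 -0.02 0.0089 0 0 0 0;255 -0.02 0.0089 0 0 0 0;255 -0.02 0.0089 0 0 0 0",
)

```text
time_s: 40.0
position: [0.4991, 0.1366, 0.1963]
ee_rot: [-3.139, 0.001, 1.571]
contact_force: [-0.9, -0.7, -2.4]
grip_width: 0.0582
grip_force: 33.5
```

Call:
arm_command(
  commands="255 -0.02 0.0089 0 0 0 0;255 -0.02 0.0089 0 0 0 0;255 -0.02 0.0089 0 0 0 0;255 -0.02 0.0089 0 0 0 0;255 -0.02 0.0089 0 0 0 0;255 -0.02 0.0089 0 0 0 0;255 -0.02 0.0089 0 0 0 0;255 -0.02 0.0089 0 0 0 0;255 -0.02 0.0089 0 0 0 0;255 -0.016 0.007 0 0 0 0;255 -0.008 0.0035 0 0 0 0;255 0 0 0 0 0 0",
)

```text
time_s: 41.2
position: [0.5901, -0.0666, 0.1971]
ee_rot: [-3.141, -0.0, 1.57]
contact_force: [-0.4, 0.1, -2.5]
grip_width: 0.0582
grip_force: 33.5
```

Call:
arm_command(
  commands="255 0 0 0.015 0 0 0;255 0 0 0.03 0 0 0;255 0 0 0.03 0 0 0;255 0 0 0.03 0 0 0;255 0 0 0.015 0 0 0;255 0 0 0.008 0 0 0;255 0 0 0 0 0 0;255 0 0 0 0 0 0;255 0 0 0 0 0 0",
)

```text
time_s: 42.1
position: [0.5908, -0.0657, 0.0708]
ee_rot: [3.14, 0.0, 1.571]
contact_force: [0.6, -0.9, -2.0]
grip_width: 0.0581
grip_force: 33.5
```

On target (0.5906, -0.0656), so I lower the rest of the way.

Call:
arm_command(
  commands="255 0 0 0.005 0 0 0;255 0 0 0.002 0 0 0;255 0 0 0.001 0 0 0;255 0 0 0.001 0 0 0;255 0 0 0 0 0 0;255 0 0 0 0 0 0",
)

```text
time_s: 42.7
position: [0.5902, -0.0657, 0.0611]
ee_rot: [3.141, 0.0, 1.571]
contact_force: [-1.5, 0.0, 5.2]
grip_width: 0.058
grip_force: 34.0
```

Call:
arm_command(
  commands="0 0 0 0 0 0 0;0 0 0 0 0 0 0;0 0 0 0 0 0 0;0 0 0 0 0 0 0;0 0 0 -0.02 0 0 0;0 0 0 -0.04 0 0 0;0 0 0 -0.045 0 0 0;0 0 0 -0.045 0 0 0;0 0 0 0 0 0 0",
)

```text
time_s: 43.6
position: [0.593, -0.0663, 0.2168]
ee_rot: [3.132, 0.002, 1.571]
contact_force: [0.8, -0.1, -0.9]
grip_width: 0.0854
grip_force: 0.0
```

Call:
arm_command(
  commands="0 -0.045 -0.02 0 0 0 0;0 -0.045 -0.02 0 0 0 0;0 -0.045 -0.02 0 0 0 0;0 -0.045 -0.02 0 0 0 0;0 -0.045 -0.02 0 0 0 0;0 -0.045 -0.02 0 0 0 0;0 -0.045 -0.02 0 0 0 0;0 -0.045 -0.02 0 0 0 0;0 -0.045 -0.02 0 0 0 0;0 -0.045 -0.02 0 0 0 0;0 -0.045 -0.02 0 0 0 0;0 0 0 0 0 0 0",
)

```text
time_s: 44.8
position: [0.3672, -0.5658, 0.21]
ee_rot: [-3.141, 0.002, 1.567]
contact_force: [0.9, 1.4, -0.0]
grip_width: 0.0854
grip_force: 0.0
```

```bash
python3 - <<'E'
from h import *
c=optics.capture("top"); o=dict(np.load("top0.npz"))
for n,xy,z,r in(("bottle",(.59,-.067),.123,.035),("carton",(.585,.017),.097,.04),("pot",(.471,-.289),.031,.03)): print(n,top_at(c,xy,z,r),top_at(o,xy,z,r))
s=optics.capture("side")
cv2.imwrite("pics/f.png",np.hstack([cv2.resize(x["frame"][:,:,::-1],(400,300)) for x in(c,s)]))
E
```

```text
bottle [[589.0, -65.8], 21.5, [588.9, -64.9], [41.1, 41.9], 89.2] [[589.8, -66.3], 21.3, [589.9, -67.0], [41.1, 39.8], 90.0]
carton [[586.5, 17.4], 29.5, [586.5, 17.4], [45.1, 42.4], 0.0] [[586.5, 17.4], 29.5, [586.5, 17.4], [45.1, 42.4], 0.0]
pot [[471.0, -288.2], 18.8, [471.6, -288.4], [35.3, 35.5], 87.8] None
```

View pics/f.png

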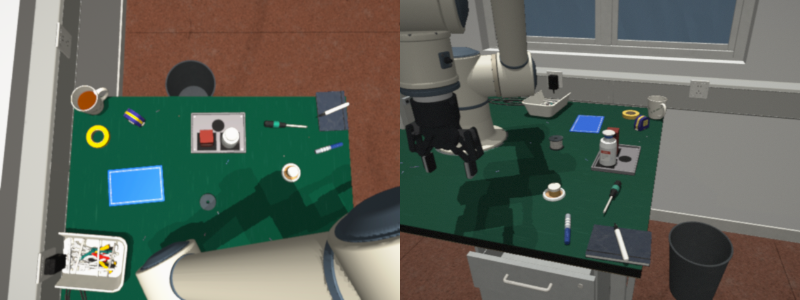

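The pot is in its stand, and the bottle and carton are back within about 1–2 mm of their starting spots. The bystanders look untouched, and the arm is clear.

```bash
python3 -c "
from plant import manip; print(manip.hand_in())"
```

```text
the job is handed in; nothing more can be done
None
```

The job is done and handed in at about 45 s: the pot stands in the pot stand, the bottle (within about 2 mm) and carton (no measurable shift) are back on their starting spots in the caddy, and the bystanders look untouched.

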